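# Screw the drain elbow down to its line

### The job

On this laboratory bench three black elbow fittings stand in steel ports, each held in a small clamp, and each is only started in its thread. Take the one with the yellow wing and screw it in, clockwise seen from above and less than half a turn, until it stiffens and its spout lies over the white line on its own clamp's base; stop there without tightening it past the line, and let go. Leave the red and the blue elbows as they are.

Things in the scene. Friction and masses are not known exactly. Their poses are not given: they have to be found in the camera images.
- yellow_wing (a point): Grip point of the yellow elbow, on its vertical turning axis, 100 mm above the bench. The upright wing is 40 mm long (x axis), 10 thick (y) and 48 tall, 22 of it above this point. Below: black body 20 mm across, yellow collar 29, steel port, metal clamp 63 wide and 40 tall, green base 150 x 90 x 10. x points as the black spout does: level, 60 mm out from the axis, 33 mm below this point. z is up.
- yellow_elbow (a joint): Turn of the yellow elbow, rad, growing clockwise from above (screwing in, 1 mm down per rad): 0 to 0.35 at the start, 1.30 when the spout lies exactly over the white line (12 mm wide, on top of the base plate, from the port out to 87 mm from the axis). Stays where left (from beyond 1.4 it eases back to 1.4). Rubbing torque 0.06 N m up to 1.1 rad, from there it rises, to about 0.10 at the line and 0.16 at 1.6.
- red_spout (a point): the same clamp and elbow but with a red collar and red wing (a different line, to be left as it is); this point lies near the end of its spout, 58 mm from its turning axis, 67 mm above the bench
- blue_spout (a point): the same clamp and elbow but with a blue collar and blue wing (a different line, to be left as it is); this point lies near the end of its spout, 58 mm from its turning axis, 67 mm above the bench
Things that resemble listed ones, but are neither listed nor needed, are in the scene too. Leave any orange look-alike of the part that bears yellow_wing alone.

How it is judged:
At the end, for the whole second after the job is handed in: the yellow elbow is screwed in so that its spout lies within 0.2 rad (11 degrees) of the white line (joint between 1.10 and 1.50), is at rest and has been let go (value of joint yellow_elbow between 1.1 and 1.5 rad and velocity of joint yellow_elbow between -0.05 and 0.05 rad/s); the robot touches nothing.
It fails at once if the yellow elbow is tightened more than 0.3 rad (17 degrees) past the line (value of joint yellow_elbow above 1.6 rad).
It fails at once if the red elbow is turned (its spout end moves more than 15 mm) (distance of red_spout from where it was at the start of the episode above 0.015 m).
It fails at once if the blue elbow is turned (its spout end moves more than 15 mm) (distance of blue_spout from where it was at the start of the episode above 0.015 m).
It also fails if it takes over 40 s, if anything falls off the work surface, if the arm or the gripper's body presses on something with over 40 N, if the wrist force passes 120 N, or if a joint passes its speed limit or range.

### The arm

A 7-joint arm with a two-finger parallel gripper is mounted at the origin on the work surface. World frame = base frame: x ahead of the robot, y to its left, z up, the work surface at z = 0. Lengths are in m, angles in rad, forces in N, time in s.
With the tool pointing down it reaches from about 0.425 to 0.825 m from the base axis. Payload 3.6 kg.
Tool frame: the origin (TCP) lies where the fingers leave the gripper's body, on its centre line; the fingertips stand 73 mm ahead of it and the grasp point (between the pads) lies 54 mm ahead of it; z points along the fingers, y is the line along which they close (so a half turn about z gives the same grasp; the last joint's range is limited). The gripper opens to 85 mm and grips with 20 to 120 N. Pads are 22 mm wide; open, the fingers measure 114 mm over their backs; the gripper's body (76 mm by 85 mm) begins 54 mm behind the grasp point. The pads swing forward as they close: fully open they stand 13 mm farther back than shut.
Start: joints at [-1.304, 0.615, -0.013, 1.423, 0.008, 1.103, -0.04], TCP at [0.188, 0.622, 0.304] pointing down, gripper open.
Joint ranges: [-3.12, 3.12], [-0.3, 2.06], [-1.34, 1.32], [0.26, 2.42], [-1.36, 4.5], [0.01, 1.98], [-2.84, 2.84]. Speed limits (rad/s): [2.79, 2.79, 3.14, 3.14, 3.14, 3.14, 3.14].

### API

Orientations are given as a unit quaternion [x, y, z, w].
In Python, from station import arm, snapshot, camera_info, ticket gives the robot as it stands. Calls block until the motion is done:
- arm.movep(position, orientation): joint-space move of the TCP to a pose.
- arm.line_to(position, velocity=0.15, ori=None): straight line of the TCP; ori=None keeps the orientation; velocity is the mean speed in m/s.
- arm.move_j(angles): joint-space move.
- arm.move_gripper(opening, effort=None): opening from 0.0 (shut) to 1.0 (fully open); effort is the grip in N (None keeps the last); returns when the fingers have stopped.
- arm.pause(seconds).
- arm.ik(position, orientation): joint angles nearest the present ones, or None.
- snapshot(name): name is "side" or "top" or "wrist"; returns the picture (480x640x3 uint8, blue, green, red); there is no depth.
- camera_info(name): a dict with "fx", "fy", "cx", "cy" (pixels), "R" (3x3) and "t" (3): a world point X has camera coordinates R X + t; the wrist camera has in their place "T_tool_cam" (4x4, takes a point from camera to tool coordinates, whose origin is the TCP and whose axes are the flange's). Camera axes: x right, y down, z forward; pixel columns grow to the right and rows downward; lengths in m; the calibration is good to about 2 mm. A picture is of the moment at which its call begins: read the wrist's pose just before it. camera_info takes no time and is no camera call.
A pose or a line that the arm cannot do raises arm.MotionError and nothing moves.
- ticket.finish_job(): hands the job in; it is judged then, once.
Readings, each from a call of its own:
- arm.read_time(): time.
- arm.read_joint_positions(): joint angles.
- arm.read_dq(): joint speeds.
- arm.read_effort(): joint torques, N m.
- arm.read_tool_pos(): TCP position.
- arm.read_eef_rot(): TCP orientation.
- arm.read_ft_force(): force on the tool from outside, world axes, zero at the start.
- arm.read_wrist_torque(): the same for the moment, N m.
- arm.read_opening(): opening from 0.0 (shut) to 1.0 (fully open).
- arm.read_finger_force(): force on a finger pad.
Only numpy, scipy, OpenCV 4.12 (cv2) and the standard library are available. Lean on these libraries where they do the work, as an engineer would, in place of code of your own. Each camera call takes 0.05 s, during which the arm holds its last target. There are 200 camera calls.

## Working session

There is one attempt and no reset: what is moved stays moved. The work goes in short steps, each a Python script; the robot and the scene stay as the last script left them, time stands still between calls to the robot, and variables do not carry over. Pictures are saved under pics/ and viewed, at most 10 in all, crops included, and the job is handed in when it is done.

```bash
mkdir -p pics
python3 - <<'E'
from station import arm, snapshot, camera_info
import cv2
for n in("top","side"):
    cv2.imwrite(f"pics/{n}0.png",snapshot(n)); print(n,camera_info(n))
print(camera_info("wrist"),arm.read_time(),arm.read_eef_rot())
E
```

```text
top {'fx': 443.0272628510618, 'fy': 443.0272628510618, 'cx': 314.87429264516123, 'cy': 247.45473106124226, 'R': array([[ 0.09577898, -0.99539664,  0.0034524 ],
       [-0.97057076, -0.09415893, -0.22164498],
       [ 0.22094974,  0.01787813, -0.97512132]]), 't': array([-0.07693107,  0.43200492,  1.06357089])}
side {'fx': 610.6701201200071, 'fy': 610.6701201200071, 'cx': 311.4124969863377, 'cy': 244.3569610145297, 'R': array([[ 0.8994319 , -0.43656509, -0.02081289],
       [-0.30194835, -0.58624874, -0.75175768],
       [ 0.31598963,  0.68243926, -0.65911093]]), 't': array([-0.39422351,  0.14593008,  1.5254132 ])}
{'fx': 331.044873482281, 'fy': 331.044873482281, 'cx': 320.530678013398, 'cy': 242.42023765007374, 'T_tool_cam': array([[ 9.36426710e-04, -9.65684638e-01, -2.59715811e-01,
         6.44540755e-02],
       [ 9.99999538e-01,  8.47646870e-04,  4.53829576e-04,
         1.69178350e-03],
       [-2.18108956e-04, -2.59716116e-01,  9.65684986e-01,
        -7.06615775e-02],
       [ 0.00000000e+00,  0.00000000e+00,  0.00000000e+00,
         1.00000000e+00]])} 0.1 [ 1.46343235e-01  9.89233176e-01 -1.16486953e-03 -1.58400290e-04]
```

View pics/top0.png

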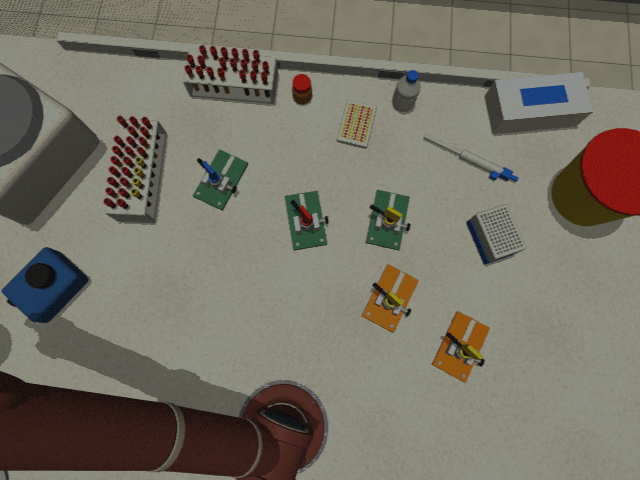

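View pics/side0.png

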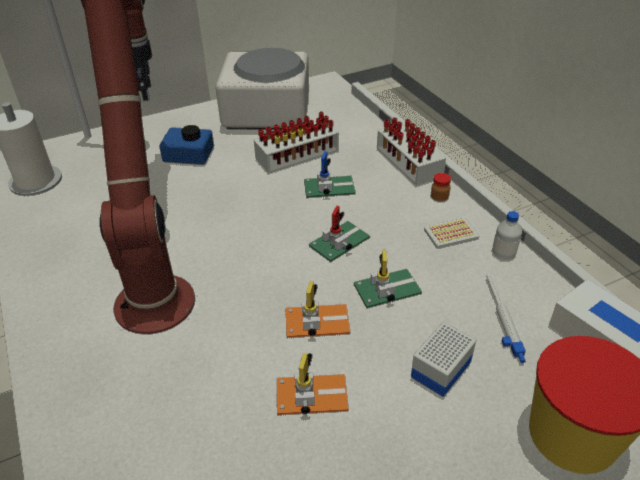

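Yellow-wing candidates in the top view are (391,216) on a green base, and (392,299) and (465,350) on orange bases. The orange ones are look-alikes, so I choose (391,216), which is (384,268) in the side view. I'll check it in a close crop.

Run:
```python
import cv2,numpy as np
a=cv2.imread("pics/top0.png")[180:260,350:430]; b=cv2.imread("pics/side0.png")[240:320,345:425]
f=lambda i:cv2.resize(i,(400,400),interpolation=cv2.INTER_CUBIC)
cv2.imwrite("pics/crop0.png",np.hstack([f(a),f(b)]))
```

```text
(no output)
```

View pics/crop0.png

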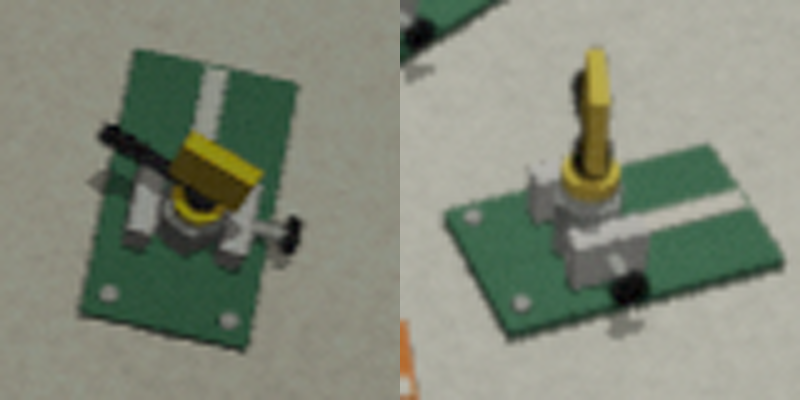

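The crop shows the yellow collar and wing on a green base. The wing top is at about (394,212) and the spout tip at (371,207), counter-clockwise of the white line, whose end is at (393,194). Next I measure and go above it with the wrist camera.

```bash
cat > h.py <<'E'
from station import arm, snapshot, camera_info, ticket
import numpy as np, cv2
from scipy.spatial.transform import Rotation as Rot
def ray(ci,R,t,uv,z):
    d=R.T@np.array([(uv[0]-ci["cx"])/ci["fx"],(uv[1]-ci["cy"])/ci["fy"],1]); c=-R.T@t
    return c+d*(z-c[2])/d[2]
def px(name,uv,z):
    ci=camera_info(name); return ray(ci,ci["R"],ci["t"],uv,z)
def wpx(uv,z,p,q):
    ci=camera_info("wrist"); T=np.eye(4); T[:3,:3]=Rot.from_quat(q).as_matrix(); T[:3,3]=p
    M=np.linalg.inv(T@ci["T_tool_cam"]); return ray(ci,M[:3,:3],M[:3,3],uv,z)
def down(yaw): # tool z down, tool x along heading yaw
    c,s=np.cos(yaw),np.sin(yaw)
    return Rot.from_matrix(np.array([[c,s,0],[s,-c,0],[0,0,-1]])).as_quat()
E
python3 - <<'E'
from h import *
print("wing",px("top",(394.4,212),.122),px("side",(384.4,251),.122))
l1=px("top",(393,193.6),.01);l0=px("top",(391.4,207),.01);s=px("top",(371,206.6),.067)
a=lambda v:np.arctan2(v[1],v[0])
w=px("top",(394.4,212),.122)
print(l1,l0,s,"line",a(l1-l0),"line from wing",a(l1-w),"spout",a(s-w))
for y in np.arange(-3.2,3.2,.4):
    q=arm.ik(list(w[:2])+[.146],list(down(y))); print(round(y,1),None if q is None else np.round(q,2))
E
```

```text
wing [ 0.52542469 -0.21688854  0.122     ] [ 0.53454378 -0.21012519  0.122     ]
[ 0.61341159 -0.22821226  0.01      ] [ 0.5754858  -0.22611348  0.01      ] [ 0.55207376 -0.16612805  0.067     ] line -0.05528253898222865 line from wing -0.12799423362137927 spout 1.0873522118569696
-3.2 [ 0.34  0.69  0.02  1.83 -0.02  0.63  1.89]
-2.8 [ 0.41  0.69 -0.1   1.82  0.1   0.63  2.17]
-2.4 [ 0.48  0.7  -0.2   1.82  0.21  0.64  2.47]
-2.0 [ 0.54  0.71 -0.3   1.82  0.31  0.66  2.77]
-1.6 [-0.25  1.    1.13  1.84 -1.06  1.06 -1.85]
-1.2 [-0.25  1.    1.13  1.84 -1.06  1.06 -1.45]
-0.8 [-0.18  0.89  0.94  1.84 -0.92  0.91 -1.17]
-0.4 [-0.18  0.89  0.94  1.84 -0.92  0.91 -0.77]
-0.0 [ 0.03  0.75  0.52  1.84 -0.55  0.71 -0.7 ]
0.4 [ 0.02  0.75  0.54  1.84 -0.57  0.71 -0.29]
0.8 [ 0.03  0.75  0.52  1.84 -0.55  0.71  0.1 ]
1.2 [ 0.06  0.74  0.48  1.84 -0.5   0.69  0.46]
1.6 [ 0.1   0.72  0.41  1.83 -0.44  0.67  0.79]
2.0 [ 0.15  0.71  0.33  1.83 -0.36  0.66  1.12]
2.4 [ 0.2   0.7   0.24  1.83 -0.26  0.64  1.43]
2.8 [ 0.28  0.69  0.11  1.83 -0.12  0.63  1.7 ]
```

Run:
```python
from h import *
arm.movep([.53,-.213,.30],list(down(0.9)))
p,q=arm.read_tool_pos(),arm.read_eef_rot()
im=snapshot("wrist"); cv2.imwrite("pics/w1.png",im)
np.save("w1.npy",np.r_[p,q]); print(p,q,arm.read_time(),np.round(arm.read_joint_positions(),2))
```

```text
[ 0.53050783 -0.21207272  0.29977686] [ 9.00028402e-01  4.35831122e-01  8.16764800e-05 -3.18616264e-04] 3.3083 [-0.29  0.74  1.15  1.68 -0.73  1.21  0.38]
```

View pics/w1.png

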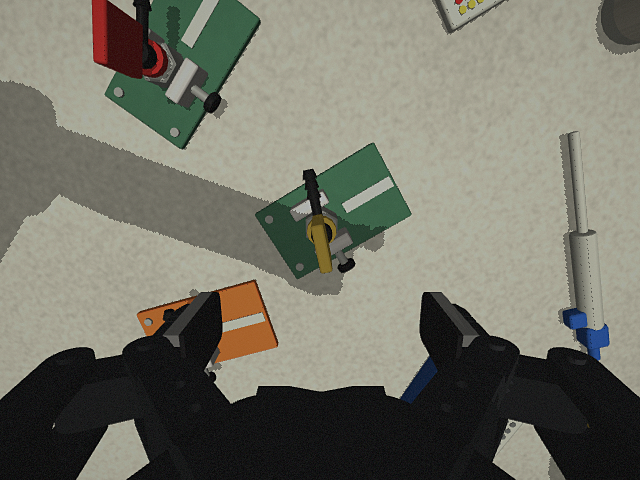

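The wrist view shows the target in the middle: wing from about (314,222) to (325,271), spout tip (309,172), line end (392,183). I'll enlarge it.

Run:
```python
import cv2
a=cv2.imread("pics/w1.png")[135:285,245:415]
cv2.imwrite("pics/w1c.png",cv2.resize(a,(680,600),interpolation=cv2.INTER_CUBIC))
```

```text
(no output)
```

View pics/w1c.png

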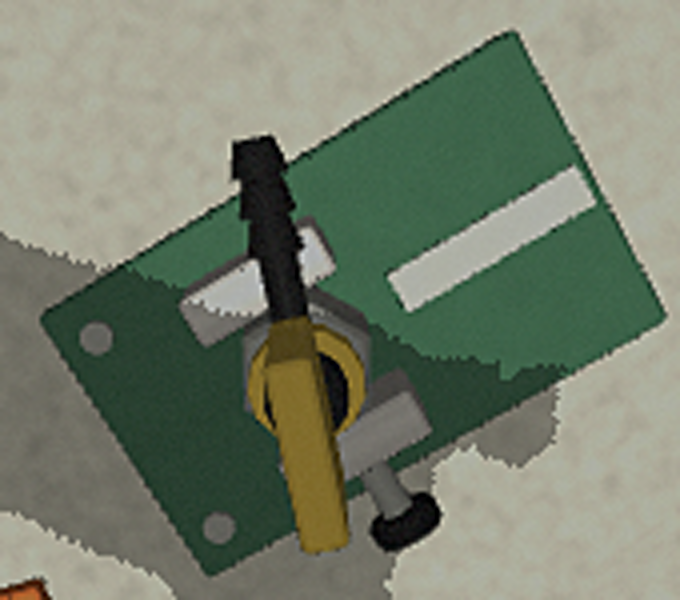

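Run:
```python
from h import *
P=np.load("w1.npy");p,q=P[:3],P[3:]
a=lambda v:np.arctan2(v[1],v[0])
f=wpx((318.3,225.3),.122,p,q);n=wpx((326.1,272.5),.122,p,q);c=(f+n)/2
s=wpx((245+253/4,135+140/4),.067,p,q)
l1=wpx((391.2,181.5),.01,p,q);l0=wpx((344.7,208),.01,p,q)
print("f",f,"n",n,"len",np.linalg.norm(f-n),"c",c,"wing yaw",a(f-n),"spout",a(s-c),np.linalg.norm(s-c))
print(l1,l0,"line",a(l1-l0),"from c",a(l1-c), np.linalg.norm((l1-c)[:2]))
```

```text
f [ 0.5384433  -0.19988043  0.122     ] n [ 0.51950066 -0.23381155  0.122     ] len 0.03886057027766848 c [ 0.52897198 -0.21684599  0.122     ] wing yaw 1.0616280507598637 spout 1.1126435107778738 0.08095677464167779
[ 0.61438967 -0.22894495  0.01      ] [ 0.5578385  -0.22084991  0.01      ] line -0.14217947117185648 from c -0.14070859159772978 0.08627031524386536
```

Wing, spout and line agree: axis at about (0.529, −0.217), spout heading about 1.08 rad, line −0.142, so it needs about 1.2 rad clockwise. Now I grasp it.

Run:
```python
from h import *
o=list(down(1.07))
arm.movep([.529,-.217,.24],o)
print(np.round(arm.read_joint_positions(),2))
arm.line_to([.529,-.217,.156],.08,o)
print(arm.read_tool_pos(),arm.read_ft_force())
arm.move_gripper(0.0,30)
print("op",arm.read_opening(),"ff",arm.read_finger_force(),"ft",arm.read_ft_force(),arm.read_wrist_torque(),arm.read_tool_pos())
j=arm.read_joint_positions();print(np.round(j,3),arm.read_time())
cv2.imwrite("pics/w2.png",snapshot("wrist"))
```

```text
[-0.23  0.79  1.05  1.75 -0.77  1.08  0.58]
[ 0.5292458  -0.21729634  0.15655798] [-0.63529923 -0.37143333  0.31698   ]
op 0.11486022023876269 ff 34.33153688907623 ft [-2.96603561  2.22779643  4.65149116] [0.49987335 0.68337879 0.06140296] [ 0.52816311 -0.21643759  0.15605919]
[-0.183  0.88   0.946  1.828 -0.893  0.932  0.679] 5.5333
```

View pics/w2.png

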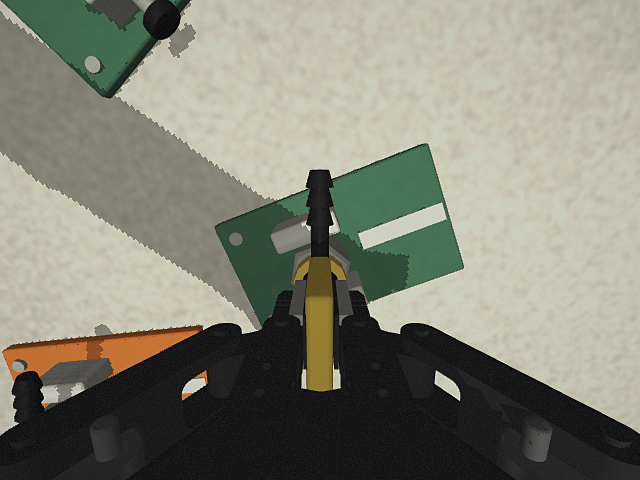

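The wing sits squarely between the pads, and the spout is along the tool axis with its tip at (319,172). The line runs from (361,241) to (444,211). I'll turn with joint 7 alone in steps, taking the line heading from this view as well.

Run:
```python
from h import *
yaw=lambda:(lambda m:np.arctan2(m[1,0],m[0,0]))(Rot.from_quat(arm.read_eef_rot()).as_matrix())
p,q=arm.read_tool_pos(),arm.read_eef_rot()
v=wpx((444,211),.01,p,q)-wpx((361,241),.01,p,q); print("line",np.arctan2(v[1],v[0]),"yaw",yaw())
j0=np.array(arm.read_joint_positions())
for d in [.2,.4,.6,.8,.95,1.05,1.12]:
    j=j0.copy(); j[6]-=d; arm.move_j(list(j))
    print(d,"yaw",round(yaw(),3),"ft",np.round(arm.read_ft_force(),1),"mz",np.round(arm.read_wrist_torque(),3),"op",round(arm.read_opening(),3),arm.read_time(),np.round(arm.read_tool_pos(),4))
np.save("w3.npy",np.r_[arm.read_tool_pos(),arm.read_eef_rot()])
cv2.imwrite("pics/w3.png",snapshot("wrist"))
```

```text
line -0.13783305278277966 yaw 1.0699938918906597
0.2 yaw 0.873 ft [-1.2  1.2  0.9] mz [ 0.124  0.199 -0.059] op 0.117 5.8917 [ 0.5283 -0.2166  0.1559]
0.4 yaw 0.675 ft [ 0.7 -0.3 -1.5] mz [-0.222 -0.075 -0.099] op 0.114 6.2 [ 0.5284 -0.2168  0.1558]
0.6 yaw 0.475 ft [ 1.7 -1.5 -5.8] mz [-0.565 -0.313 -0.032] op 0.106 6.5083 [ 0.5285 -0.217   0.1557]
0.8 yaw 0.276 ft [ 2.1 -4.1 -9.2] mz [-1.062 -0.622 -0.037] op 0.11 6.8167 [ 0.5285 -0.2171  0.1557]
0.95 yaw 0.124 ft [  2.7  -4.  -10.2] mz [-1.175 -0.727 -0.032] op 0.11 7.0833 [ 0.5285 -0.2173  0.1555]
1.05 yaw 0.028 ft [ 2.5 -4.7 -9.7] mz [-1.244 -0.655  0.605] op 0.111 7.3333 [ 0.5286 -0.2173  0.1555]
1.12 yaw -0.037 ft [ 2.1 -5.2 -8.8] mz [-1.307 -0.549  1.338] op 0.113 7.5833 [ 0.5287 -0.2172  0.1555]
```

View pics/w3.png

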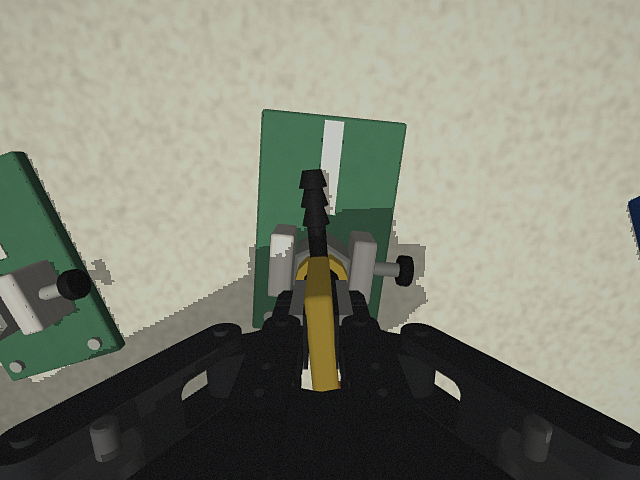

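Mz jumped to 1.3 N m after yaw 0.1, and the wing now leans within the grip: tip (313,172), wing from (318,293) to (326,388). Something is resisting, so I'll compute the elbow's real heading before going further.

Run:
```python
from h import *
P=np.load("w3.npy");p,q=P[:3],P[3:]
c=np.array([.5289,-.217,0]); a=lambda v:np.arctan2(v[1],v[0])
s=wpx((313,172),.072,p,q); w=wpx((318,293),.121,p,q)-wpx((326,388),.121,p,q)
v=wpx((334,122),.01,p,q)-wpx((329,212),.01,p,q)
print("spout",a(s-c),"wing",a(w),"line",a(v))
print(np.round(arm.read_joint_positions(),3),arm.read_finger_force(),arm.read_effort(),arm.read_wrist_torque(),arm.read_ft_force())
a=cv2.imread("pics/w3.png")[150:400,200:450]; b=snapshot("side")[215:315,330:430]
f=lambda i:cv2.resize(i,(400,400),interpolation=cv2.INTER_CUBIC)
cv2.imwrite("pics/c3.png",np.hstack([f(a),f(b)]))
```

```text
spout 0.03891158046558674 wing 0.039640255203321456 line -0.08438337251809133
[-0.183  0.881  0.945  1.826 -0.891  0.929 -0.431] 62.51628798432648 [ -0.99886134 -47.20637083  12.77156085  -8.70166451  -0.77541389
   1.86613362  -1.35912538] [-1.29418874 -0.53421395  1.35073729] [ 2.21304521 -5.29183588 -9.84600941]
```

View pics/c3.png

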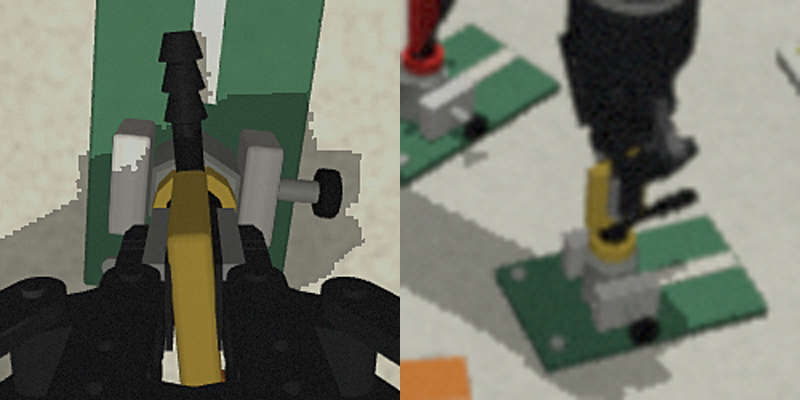

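The elbow is about 0.18 rad short of the line (joint about 1.12), leaning in the grip, and nothing visible blocks it. I'll release, regrip squarely and higher in case a fingertip is catching, and compare the resistance.

```bash
cat >> h.py <<'E'
yaw=lambda:(lambda m:np.arctan2(m[1,0],m[0,0]))(Rot.from_quat(arm.read_eef_rot()).as_matrix())
def st(l): print(l,"yaw",round(yaw(),3),"ft",np.round(arm.read_ft_force(),1),"m",np.round(arm.read_wrist_torque(),2),"ff",round(float(arm.read_finger_force()),1),"op",round(arm.read_opening(),3),"t",round(arm.read_time(),2),np.round(arm.read_tool_pos(),4))
E
python3 - <<'E'
from h import *
arm.move_gripper(.5); arm.pause(.2); st("open")
arm.line_to([.529,-.217,.166],.05,list(down(.05))); st("up")
np.save("w4.npy",np.r_[arm.read_tool_pos(),arm.read_eef_rot()])
im=snapshot("wrist")
cv2.imwrite("pics/w4.png",cv2.resize(im[90:420,180:460],(680,800))[:600] if 0 else cv2.resize(im[100:400,170:470],(600,600),interpolation=cv2.INTER_CUBIC))
E
```

```text
open yaw -0.05 ft [0.1 0.5 0.8] m [-0.01 -0.01  0.01] ff 0.0 op 0.499 t 8.3 [ 0.5281 -0.2164  0.1561]
up yaw 0.049 ft [ 0.3 -0.7  0.7] m [-0.01  0.04 -0.07] ff 0.0 op 0.499 t 8.65 [ 0.529  -0.217   0.1662]
```

View pics/w4.png

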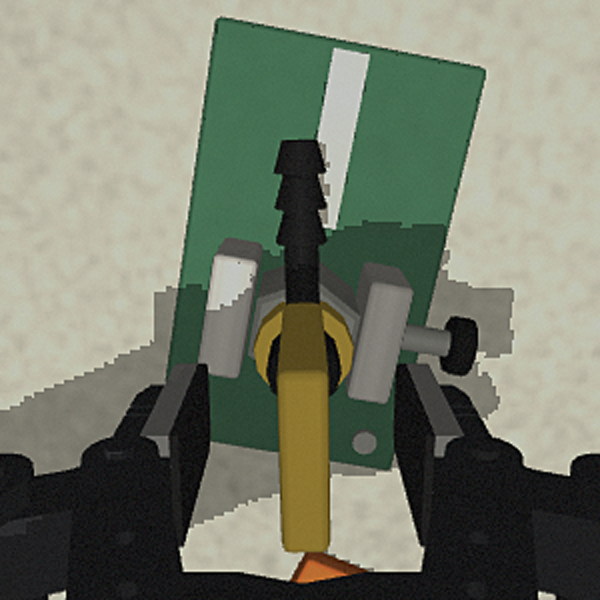

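With the grip open, the spout is straight along the tool (tip at crop (299,142), yaw about 0.05) and the line end is at crop (352,52), so the joint is about 1.11. Nothing is touching. I'll regrip here and turn in small steps.

Run:
```python
from h import *
P=np.load("w4.npy");p,q=P[:3],P[3:]
c=np.array([.529,-.217,0]); a=lambda v:np.arctan2(v[1],v[0])
print("spout",a(wpx((319.5,171),.071,p,q)-c),"line",a(wpx((345.5,125.5),.01,p,q)-c))
arm.move_gripper(0.,30); st("grip")
j0=np.array(arm.read_joint_positions())
for d in [.05,.1,.15,.2]:
    j=j0.copy(); j[6]-=d; arm.move_j(list(j)); st(d)
    if abs(arm.read_wrist_torque()[2])>1.2: break
np.save("w5.npy",np.r_[arm.read_tool_pos(),arm.read_eef_rot()])
cv2.imwrite("pics/w5.png",cv2.resize(snapshot("wrist")[100:400,170:470],(600,600),interpolation=cv2.INTER_CUBIC))
```

```text
spout 0.07834682527507034 line -0.1253724479219367
grip yaw 0.051 ft [ 0.1 -2.  -2.2] m [-0.3  -0.05  0.28] ff 32.1 op 0.11 t 9.09 [ 0.5289 -0.2173  0.1658]
0.05 yaw 0.004 ft [-0.8 -0.3 -0.1] m [-0.23  0.06  0.76] ff 42.8 op 0.114 t 9.34 [ 0.529  -0.2173  0.1658]
0.1 yaw -0.045 ft [-0.4 -1.   0.3] m [-0.33  0.02  1.25] ff 59.6 op 0.111 t 9.59 [ 0.5291 -0.2173  0.1659]
```

View pics/w5.png

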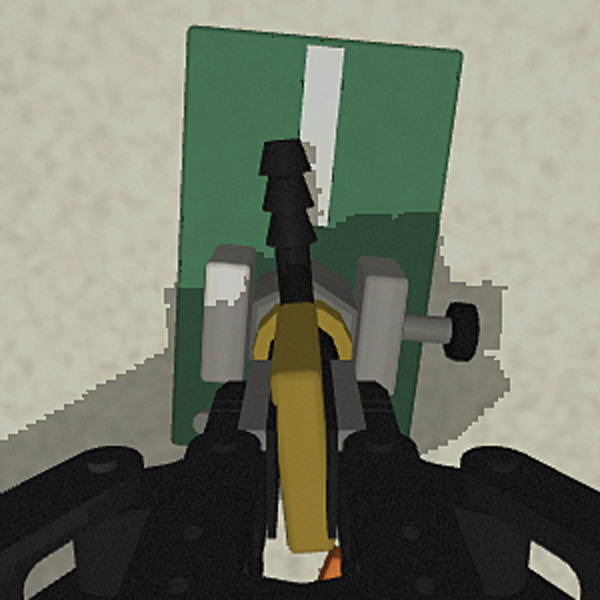

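The same stiffness appears at the higher grip, so it is the thread itself and not a snag. The spout tip is at crop (285,142), lagging the tool. Pushing on is bounded: if it slips free it can only follow the tool's yaw, and the fail angle is about −0.44. I'll go on in small steps with a firmer grip.

Run:
```python
from h import *
P=np.load("w5.npy");p,q=P[:3],P[3:]
c=np.array([.529,-.217,0]); a=lambda v:np.arctan2(v[1],v[0])
print("spout",a(wpx((312.5,171),.071,p,q)-c),"line",a(wpx((170+325/2,100+46/2),.01,p,q)-c))
j0=np.array(arm.read_joint_positions())
for d in [.04,.08,.12]:
    j=j0.copy(); j[6]-=d; arm.move_j(list(j)); arm.pause(.2); st(d)
p,q=arm.read_tool_pos(),arm.read_eef_rot(); im=snapshot("wrist"); cv2.imwrite("pics/w6.png",im)
# spout tip column at row ~172: dark run on the plate
for r in (174,176,178):
    g=im[r,280:345].max(1); k=np.where(g<45)[0]+280; print(r,k.min() if len(k) else None,k.max() if len(k) else None,len(k))
    if len(k): print("spout",a(wpx(((k.min()+k.max())/2,171),.071,p,q)-c))
```

```text
spout 0.03823039073458774 line -0.12430584805756949
0.04 yaw -0.084 ft [-0.8 -2.   0.2] m [-0.32  0.05  1.68] ff 74.4 op 0.108 t 10.09 [ 0.5291 -0.2173  0.1659]
0.08 yaw -0.124 ft [-1.1 -1.6 -0.4] m [-0.4   0.09  2.08] ff 89.6 op 0.116 t 10.54 [ 0.5291 -0.2173  0.1659]
0.12 yaw -0.164 ft [ 1.  -2.2  0.5] m [-0.39  0.1   2.57] ff 105.3 op 0.112 t 10.99 [ 0.5291 -0.2174  0.1659]
174 292 310 19
spout 0.014371304833753894
176 291 311 21
spout 0.014371304833753894
178 291 312 22
spout 0.010322952509958107
```

Torque grows linearly with angle while the spout barely moves (heading 0.04 → 0.01). I'll test whether it creeps, then view all of it from the side.

Run:
```python
from h import *
c=np.array([.529,-.217,0]); a=lambda v:np.arctan2(v[1],v[0])
def sp():
    p,q=arm.read_tool_pos(),arm.read_eef_rot(); im=snapshot("wrist")
    o=[]
    for r in (174,176,178):
        k=np.where(im[r,280:345].max(1)<45)[0]+280
        o.append(a(wpx(((k.min()+k.max())/2,r),.071,p,q)-c) if len(k) else None)
    return np.round(o,3) if all(x is not None for x in o) else o
st("0"); arm.pause(.8); st("creep"); print(sp())
j0=np.array(arm.read_joint_positions())
for d in [.12,.24,.34]:
    j=j0.copy(); j[6]+=d; arm.move_j(list(j)); arm.pause(.1); st(d); print(sp())
print(arm.read_effort())
```

```text
0 yaw -0.164 ft [-0.9 -1.5  0.4] m [-0.43  0.18  2.6 ] ff 105.4 op 0.11 t 11.04 [ 0.5291 -0.2173  0.1659]
creep yaw -0.165 ft [-0.9 -2.   0.9] m [-0.38  0.12  2.56] ff 106.0 op 0.113 t 11.84 [ 0.5291 -0.2173  0.1659]
[0.023 0.022 0.022]
0.12 yaw -0.051 ft [ 0.6 -1.3 -0.1] m [-0.3  -0.    1.35] ff 62.3 op 0.109 t 12.24 [ 0.529  -0.2173  0.1659]
[0.052 0.049 0.051]
0.24 yaw 0.068 ft [-0.1 -0.3  0. ] m [-0.08 -0.07 -0.04] ff 31.6 op 0.112 t 12.64 [ 0.5288 -0.2173  0.1658]
[0.083 0.083 0.084]
0.34 yaw 0.171 ft [-0.8  0.9  0.9] m [ 0.09 -0.    0.04] ff 31.8 op 0.114 t 13.04 [ 0.5289 -0.2171  0.1659]
[0.191 0.187 0.192]
[ 1.20860869e-01 -4.20075130e+01  1.16460550e+01 -1.01230502e+01
 -4.67875740e-03 -1.82419242e-01 -1.62095495e-02]
```

The elbow turns freely up to heading about 0.08 and is then sharply blocked, about 40 N m/rad and elastic. That isn't the friction described. It may depend on the grip, so I'll let go, retract and compare the top image with the first for anything that shifted. I've used my picture views, so this is numbers only.

Run:
```python
from h import *
arm.move_gripper(.5); 
p=arm.read_tool_pos(); arm.line_to([p[0],p[1],.26],.15)
arm.move_gripper(0.); st("up")
# spout heading & line via wrist
c=np.array([.529,-.217,0]); a=lambda v:np.arctan2(v[1],v[0])
p,q=arm.read_tool_pos(),arm.read_eef_rot(); im=snapshot("wrist"); cv2.imwrite("pics/w7.png",im)
ci=camera_info("wrist"); T=np.eye(4);T[:3,:3]=Rot.from_quat(q).as_matrix();T[:3,3]=p
M=np.linalg.inv(T@ci["T_tool_cam"])
K=np.array([[ci["fx"],0,ci["cx"]],[0,ci["fy"],ci["cy"]],[0,0,1]])
# rectified overhead views at two heights, polar scan about the axis
def samp(r,h,z):
    X=np.array([c[0]+r*np.cos(h),c[1]+r*np.sin(h),z]); u=K@(M[:3,:3]@X+M[:3,3]); u=u[:2]/u[2]
    return im[int(round(u[1])),int(round(u[0]))].astype(int)
hs=np.arange(-.6,.7,.02)
for r in(.045,.055):
    k=[h for h in hs if samp(r,h,.067).max()<50]; print("spout",r,np.round([min(k),max(k),np.mean(k)],3) if k else None)
for r in(.065,.075,.083):
    k=[h for h in hs if samp(r,h,.0105).min()>140]; print("line",r,np.round([min(k),max(k),np.mean(k)],3) if k else None)
a0=cv2.imread("pics/top0.png"); 
t=snapshot("top"); cv2.imwrite("pics/top7.png",t)
```

```text
up yaw 0.174 ft [-0.1  0.7  0.2] m [ 0.06 -0.01  0.01] ff 0.0 op 0.001 t 14.77 [ 0.529  -0.2174  0.2598]
spout 0.045 [0.08 0.34 0.21]
spout 0.055 [0.1  0.28 0.19]
line 0.065 [-0.22   0.68  -0.056]
line 0.075 [-0.2   0.68  0.24]
line 0.083 [-0.18   0.68   0.316]
```

The spout is at heading 0.19 with the gripper clear. Now I'll push it gently with the closed fingertips on its +y side, watching the force, to see whether the block persists without a grip.

```bash
cat >> h.py <<'E'
C=np.array([.529,-.217])
def scan():
    p,q=arm.read_tool_pos(),arm.read_eef_rot(); im=snapshot("wrist")
    ci=camera_info("wrist"); T=np.eye(4);T[:3,:3]=Rot.from_quat(q).as_matrix();T[:3,3]=p
    M=np.linalg.inv(T@ci["T_tool_cam"]); out=[]
    for r in(.045,.05,.055):
        k=[]
        for h in np.arange(-.6,.7,.01):
            X=np.array([C[0]+r*np.cos(h),C[1]+r*np.sin(h),.067]); u=M[:3,:3]@X+M[:3,3]
            x,y=int(round(ci["fx"]*u[0]/u[2]+ci["cx"])),int(round(ci["fy"]*u[1]/u[2]+ci["cy"]))
            if 0<=x<640 and 0<=y<480 and im[y,x].max()<50:k.append(h)
        out.append(np.round([min(k),max(k),np.mean(k)],2).tolist() if k else None)
    return out
E
python3 - <<'E'
from h import *
o=list(down(0.))
arm.movep([.581,-.165,.2],o); arm.line_to([.581,-.165,.134],.1,o); st("low")
for y in [-.175,-.182,-.187,-.191,-.194,-.197,-.2]:
    arm.line_to([.581,y,.134],.03,o); f=arm.read_ft_force(); print(y,np.round(f,1),np.round(arm.read_tool_pos(),4),arm.read_time())
    if np.linalg.norm(f)>12: break
arm.line_to([.581,y+.02,.134],.08,o)
arm.line_to([.529,-.217+.0,.26],.2) if 0 else arm.line_to([.581,-.17,.26],.2,o)
arm.movep([.529,-.217,.26],list(down(.17))); print(scan(),arm.read_time())
E
```

```text
low yaw -0.0 ft [ 0.4 -1.   0.4] m [ 0.02 -0.07  0.01] ff 0.0 op 0.003 t 16.14 [ 0.5812 -0.1654  0.1343]
-0.175 [-0.1  0.3  0.8] [ 0.581  -0.1753  0.1342] 16.625
-0.182 [-0.4 -0.  -0.4] [ 0.5809 -0.1823  0.134 ] 17.0083
-0.187 [ 0.1 -0.3  0.4] [ 0.5809 -0.1874  0.1341] 17.325
-0.191 [-0.1 -0.9  0.9] [ 0.5809 -0.1913  0.134 ] 17.6083
-0.194 [0.6 1.2 0.3] [ 0.5811 -0.1939  0.134 ] 17.8583
-0.197 [1.4 0.5 0.3] [ 0.5811 -0.1972  0.1341] 18.1083
-0.2 [1.5 3.  0.6] [ 0.5813 -0.1991  0.1339] 18.3583
[[-0.04, 0.21, 0.09], [0.0, 0.18, 0.09], [-0.01, 0.19, 0.09]] 19.975
```

Run:
```python
from h import *
o=list(down(0.))
arm.movep([.581,-.17,.2],o); arm.line_to([.581,-.175,.134],.15,o); arm.line_to([.581,-.198,.134],.06,o); st("c")
for y in [-.2,-.202,-.204,-.206,-.208,-.21]:
    arm.line_to([.581,y,.134],.03,o); f=arm.read_ft_force(); print(y,np.round(f,1),np.round(arm.read_tool_pos(),4),arm.read_time())
    if np.linalg.norm(f)>20: break
```

```text
c yaw -0.0 ft [0.2 0.1 1.8] m [ 0.13 -0.    0.04] ff 0.4 op -0.004 t 21.56 [ 0.5811 -0.1987  0.1345]
-0.2 [0.3 2.9 2.9] [ 0.5812 -0.1992  0.134 ] 21.8083
-0.202 [-0.1  5.5  4.2] [ 0.5813 -0.2001  0.1338] 22.0583
-0.204 [-0.4  6.6  5.5] [ 0.5814 -0.2007  0.1337] 22.3083
-0.206 [-0.   9.6  6.5] [ 0.5816 -0.2014  0.1335] 22.5583
-0.208 [-0.3 11.2  6.8] [ 0.5816 -0.202   0.1333] 22.8083
-0.21 [-1.1 14.6  8.3] [ 0.5818 -0.2026  0.1332] 23.0583
```

The block persists without a grip: about 15 N at the spout and no movement past heading about 0.08. So something outside blocks the elbow. From the saved overhead picture I'll print a coarse colour map around the spout, which costs no robot time.

Run:
```python
from h import *
im=cv2.imread("pics/w7.png"); ci=camera_info("wrist")
T=np.eye(4);T[:3,:3]=Rot.from_quat(down(.174)).as_matrix();T[:3,3]=[.529,-.2174,.2598]
M=np.linalg.inv(T@ci["T_tool_cam"])
def ch(b):
    b=b.astype(int);B,G,R=b;mx,mn=b.max(),b.min()
    if mx<40:return'#'
    if R>B*1.8 and G>B*1.5:return'Y'
    if R>1.5*G:return'R'
    if B>1.3*R and B>G:return'B'
    if G>1.25*R and G>1.1*B:return'g'
    return '.' if mn>150 else (',' if mn>100 else ':')
z=.03
for x in np.arange(.635,.50,-.0025):
    s=''
    for y in np.arange(-.15,-.29,-.0015):
        u=M[:3,:3]@[x,y,z]+M[:3,3];c,r=int(round(ci["fx"]*u[0]/u[2]+ci["cx"])),int(round(ci["fy"]*u[1]/u[2]+ci["cy"]))
        s+=ch(im[r,c]) if 0<=r<480 and 0<=c<640 else ' '
    print("%.3f"%x,s)
```

```text
0.635 ..............................................................................................
0.633 ..............................................................................................
0.630 ..............................................................................................
0.628 ..............................................................................................
0.625 ..............................................................................................
0.623 ..............................................................................................
0.620 .......................ggggggggg.,............................................................
0.618 .......................ggggggggggggggggggggg,.................................................
0.615 ......................,gggggggggggggggggggggggggggggggggg.,...................................
0.613 ......................ggggggggggggggggggggggggg........gggggggggggggg,.,......................
0.610 ......................ggggggggggggggggggggggggg.......gggggggggggggggggggggggg,.....
[... 3653 characters left out ...]
..............gggggggg,,,,,,,,,:g::YYY###YYYYYYYYY###YY:,,,,,,,,,:gggg:,,,,#######,,,,....,...
0.515 ..............gggggggg,,,,,,,,,:gggYYY###YYYYYYYYYY##Y::,,,,,,,,,ggggg,,,,,:#####:,,,,,.......
0.513 ..............gggggggg,,,,,,,,,gggggYYY##YYYYYYYYYY#YY::,,,,,,,,,ggggg,,,,,,:::#:,,,,,,,......
0.510 .............,ggggggggg:,,,,,,:gggggggYY##YYYYYYYYYYgg::,,,,,,,,,ggggg:,,,,,,,,,,,,,,,,,,,....
0.508 .............gggggggggggggggggggggggggggYYYYYYYYYYYYggg,,,,,,,,,gggggg,,,,,,,,,,,,,,,,,,,,,:..
0.505 .............gggggggggggggggggggggggggggggYYYYYYYYYYggg,,,,,,,,,ggggg:,,,,,,,,,,,,,,,,,,,,,,,.
0.503 ...........,,ggggggggggggggggggggggggggggggYYYYYYYYYgggggggg:,::ggggg:,,,,,,,,,,,,,,,,,,,,,,,,
```

The map shows a clean fixture with nothing loose near the spout. A stop that hits in mid-thread may be a bind, so I'll back it out well (not past its start) and run it in again in one smooth turn, with bounded angle.

Run:
```python
from h import *
o=list(down(0.))
arm.line_to([.581,-.185,.134],.15,o); arm.line_to([.581,-.18,.2],.25,o)
arm.move_gripper(.5)
o=list(down(.08)); arm.movep([.529,-.217,.2],o); arm.line_to([.529,-.217,.16],.12,o)
arm.move_gripper(0.,30); st("grip")
j0=np.array(arm.read_joint_positions())
def go(d):
    j=j0.copy(); j[6]+=d; arm.move_j(list(j)); st(d)
go(.92); go(.03); go(-.06); 
if abs(arm.read_wrist_torque()[2])<.5: go(-.13); go(-.2)
```

```text
grip yaw 0.08 ft [-0.4 -0.8  3. ] m [ 0.   -0.04 -0.01] ff 33.0 op 0.116 t 25.51 [ 0.5293 -0.2174  0.1608]
0.92 yaw 1.001 ft [-2.5  3.9  8.6] m [0.9  0.79 0.01] ff 33.9 op 0.113 t 26.39 [ 0.5284 -0.216   0.1615]
0.03 yaw 0.111 ft [0.7 0.5 1.3] m [ 0.04  0.01 -0.07] ff 32.9 op 0.112 t 27.25 [ 0.5293 -0.2173  0.1608]
-0.06 yaw 0.025 ft [-0.2 -1.1  1.1] m [-0.1   0.12  0.69] ff 35.6 op 0.112 t 27.5 [ 0.5294 -0.2174  0.1608]
```

The stop is at the same angle after backing out, so it is a real hard stop just short of the line. I won't force it further: I've already applied about 25 times the stated torque with purely elastic response. I'll seat it against the stop with almost no wind-up, let go, measure it and hand in.

Run:
```python
from h import *
j=np.array(arm.read_joint_positions()); j[6]+=.07-yaw()-.005; arm.move_j(list(j)); arm.pause(.2); st("seat")
arm.move_gripper(.5); arm.pause(.2)
p=arm.read_tool_pos(); arm.line_to([p[0],p[1],.26],.15); st("clear")
print(scan(),arm.read_time())
print(ticket.finish_job())
```

```text
seat yaw 0.065 ft [-0.4 -0.5  0.3] m [0.03 0.05 0.1 ] ff 32.8 op 0.116 t 27.95 [ 0.5294 -0.2173  0.1608]
clear yaw 0.065 ft [ 0.4  0.  -0.1] m [-0.04 -0.    0.01] ff 0.0 op 0.501 t 29.38 [ 0.5292 -0.2168  0.2591]
[[-0.04, 0.21, 0.09], [-0.01, 0.17, 0.08], [-0.02, 0.19, 0.09]] 29.425
the job is handed in; nothing more can be done
None
```

The job is handed in, but probably not fully done: the yellow elbow hit a hard stop about 0.21 rad short of the white line (joint about 1.09 ± 0.02, lower limit 1.10), so it may not count as within tolerance. It did not yield to about 2.6 N m, to pushing the spout without a grip, or to backing it out and running it in again, and I found no visible cause; I left it at the stop and let go, with the arm clear and the red and blue elbows not touched.

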